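# Bed in the three support jacks in order

### The job

Bed in the three steel support jacks before the next casting goes on them: with closed fingertips, press the tops lightly, first the jack with the oblong bar head, then the large round disc head, and last the small square head, moving off each before the next. Press each head down until the 18 mm gap between it and its sleeve is about half closed, and never onto its stop. Only press: do not grip, lift, pull up, tip or shift the jacks, and leave the other loose things on the bench where they are.

Things in the scene. Friction and masses are not known exactly. Their poses are not given: they have to be found in the camera images.
- bar_top (a point): Centre of the flat top face of the bar head of a steel support jack: a flat oblong bar head, 84 x 24 mm and 10 mm thick, long along its own x. It rides on a 20 mm stem above the jack's sleeve and stands 108 mm above the table before it is tapped; z is up. Moves with the head.
- head_bar (a joint): How far the bar head has been tapped down, in m: 0 at the start, 0.018 on its stop, where the 18 mm gap between head and sleeve is closed. Only friction (about 4 N) holds it: it stays where it is left and does not spring back. It could also be pulled up by 10 mm (negative values), which is not wanted.
- jack_bar: The jack with the bar head: loose steel stand of about 1 kg, round foot 80 mm across and 18 mm high, sleeve 48 mm across up to 80 mm. Origin at the centre of the foot's underside, z up; any yaw.
- disc_top (a point): Centre of the flat top face of the disc head of a steel support jack: a flat round disc head, 64 mm across and 10 mm thick. It rides on a 20 mm stem above the jack's sleeve and stands 118 mm above the table before it is tapped; z is up. Moves with the head.
- head_disc (a joint): How far the disc head has been tapped down, in m: 0 at the start, 0.018 on its stop, where the 18 mm gap between head and sleeve is closed. Only friction (about 4 N) holds it: it stays where it is left and does not spring back. It could also be pulled up by 10 mm (negative values), which is not wanted.
- jack_disc: The jack with the disc head: loose steel stand of about 1 kg, round foot 80 mm across and 18 mm high, sleeve 48 mm across up to 90 mm. Origin at the centre of the foot's underside, z up; any yaw.
- square_top (a point): Centre of the flat top face of the square head of a steel support jack: a small flat square head, 36 x 36 mm and 10 mm thick. It rides on a 20 mm stem above the jack's sleeve and stands 98 mm above the table before it is tapped; z is up. Moves with the head.
- head_square (a joint): How far the square head has been tapped down, in m: 0 at the start, 0.018 on its stop, where the 18 mm gap between head and sleeve is closed. Only friction (about 4 N) holds it: it stays where it is left and does not spring back. It could also be pulled up by 10 mm (negative values), which is not wanted.
- jack_square: The jack with the square head: loose steel stand of about 1 kg, round foot 80 mm across and 18 mm high, sleeve 48 mm across up to 70 mm. Origin at the centre of the foot's underside, z up; any yaw.
- jar: Bystander: small closed glass jar, 38 mm across, 60 mm high; origin at the centre of its underside.
- offcut: Bystander: steel tube offcut standing upright, 42 mm across, 45 mm high; origin at the centre of its underside.
- wrench: Bystander: steel wrench about 190 mm long, lying flat along its own x.
- brush: Bystander: wooden-handled brush lying along its own x.
- hammer: Bystander: hammer with a wooden handle, lying along its own x.
- flange: Bystander: aluminium flange plate with holes, 70 x 90 x 10 mm, lying flat; origin at the centre of its underside.
- stop_angle: Bystander: aluminium L-shaped stop, 60 mm high, 80 mm wide, standing on its 50 mm foot; origin on its underside.

How it is judged:
On the way, in this order (a step that is already met when the one before it is completed fails the run):
1. the bar head is pressed about half-way down and left (value of joint head_bar between 0.0045 and 0.0135 m and contact force between the fingers and jack_bar below 0.1 N), for 0.1 s.
2. the disc head is pressed about half-way down and left (value of joint head_disc between 0.0045 and 0.0135 m and contact force between the fingers and jack_disc below 0.1 N), for 0.1 s.
3. the square head is pressed about half-way down and left (value of joint head_square between 0.0045 and 0.0135 m and contact force between the fingers and jack_square below 0.1 N), for 0.1 s.
At the end, for the whole second after the job is handed in: All three heads have been pressed down by 4.5 to 13.5 mm (9 mm is half) and stay there; the jacks stand upright (within 0.06 rad), at rest, within 20 mm of where they were (value of joint head_bar between 0.0045 and 0.0135 m and value of joint head_disc between 0.0045 and 0.0135 m and value of joint head_square between 0.0045 and 0.0135 m and angle between each of jack_bar, jack_disc, jack_square's own z axis and vertical below 0.06 rad and distance of each of jack_bar, jack_disc, jack_square from where it was at the start of the episode below 0.02 m and linear speed of each of jack_bar, jack_disc, jack_square below 0.01 m/s); the robot touches nothing.
It fails at once if a head is pressed by more than 3 mm before its turn ((value of joint head_disc above 0.003 m and value of joint head_bar below 0.0045 m) or (value of joint head_square above 0.003 m and value of joint head_disc below 0.0045 m)).
It fails at once if a head is pressed hard: driven onto its stop (deeper than 16.5 mm) or loaded with more than 25 N (value of joint any of head_bar, head_disc, head_square above 0.0165 m or contact force between any of the arm, the fingers and jack_bar above 25 N or contact force between any of the arm, the fingers and jack_disc above 25 N or contact force between any of the arm, the fingers and jack_square above 25 N).
It fails at once if a head is pulled up by more than 3 mm, or a jack is lifted by more than 6 mm, tipped by more than 0.15 rad or shifted by more than 20 mm (value of joint any of head_bar, head_disc, head_square below -0.003 m or height (world z) of any of jack_bar, jack_disc, jack_square above 0.006 m or angle between any of jack_bar, jack_disc, jack_square's own z axis and vertical above 0.15 rad or distance of any of jack_bar, jack_disc, jack_square from where it was at the start of the episode above 0.02 m).
It fails at once if another loose thing on the bench is moved by more than 15 mm (distance of any of jar, offcut, wrench, brush, hammer, flange, stop_angle from where it was at the start of the episode above 0.015 m).
It also fails if it takes over 48 s, if anything falls off the work surface, if the arm or the gripper's body presses on something with over 40 N, if the wrist force passes 120 N, or if a joint passes its speed limit or range.

### The arm

A 7-joint arm with a two-finger parallel gripper is mounted at the origin on the work surface. World frame = base frame: x ahead of the robot, y to its left, z up, the work surface at z = 0. Lengths are in m, angles in rad, forces in N, time in s.
With the tool pointing down it reaches from about 0.4 to 0.875 m from the base axis. Payload 6.5 kg.
Tool frame: the origin (TCP) lies midway between the tips of the shut fingers; the grasp point (between the pads) lies 19 mm behind it; z points along the fingers, y is the line along which they close (so a half turn about z gives the same grasp; the last joint's range is limited). The gripper opens to 88 mm and grips with 3 to 60 N. Pads are 18 mm wide; open, the fingers measure 123 mm over their backs; the gripper's body (75 mm by 187 mm) begins 45 mm behind the grasp point.
Start: joints at [-1.242, 0.536, -0.004, 1.538, 0.003, 1.067, -0.071], TCP at [0.25, 0.6, 0.239] pointing down, gripper open.
Joint ranges: [-2.7, 2.7], [-0.37, 2.16], [-1.27, 1.26], [0.24, 2.4], [-1.31, 4.45], [0.19, 1.91], [-2.76, 2.76]. Speed limits (rad/s): [2.39, 2.39, 3.14, 3.14, 3.14, 3.14, 3.14].

### API

Orientations are given as a 3x3 rotation matrix whose columns are the frame's x, y, z axes.
In Python, from workcell import ctrl, get_image, camera_params gives the robot as it stands.
- The arm moves only by the shell command python3 -m handwheel 'ROWS' [FORCE]. ROWS is JSON, a list that holds one entry, the list of rows, each a list of 7 numbers: the shift along the tool's x, y, z in mm, then the turn, a rotation vector about the tool's x, y, z in rad, then the gripper command: -1 is shut, 1 is fully open, values between are in proportion. A call has 1 to 10 rows; each row shifts and turns the commanded pose from where the row before left it, along the tool's axes as they then stand; what a row does not reach is not made up. A row lasts 1/10 s, in which the tool goes at most 50 mm and 8.59 degrees, less where a joint would pass 70% of its speed; a pose out of reach is approached as far as the arm can. A call with a gripper value outside its range is refused whole. The fingers move at their own pace and stop on an object; FORCE is the grip in N (left out, the last holds). Time passes only in rows, so rows that do not move let the fingers close. It gives the time, the measured TCP pose, the force, the opening and the grip force at its end, in the units of the state.
- ctrl.sense(): the state, without advancing time (a new reading comes with each control period).
- get_image(name): name is "scene" or "side" or "wrist"; returns the picture (420x560x3 uint8, red, green, blue); there is no depth.
- camera_params(name): a dict with "fx", "fy", "cx", "cy" (pixels), "k1" (the pictures are not rectified: a ray, as slopes to the right and down, at radius r is drawn at 1 + k1 r^2 times it, then the intrinsics apply), "T" (4x4, takes a point from camera to world coordinates). Camera axes: x right, y down, z forward; pixel columns grow to the right and rows downward; lengths in m; the calibration is good to about 2 mm. A picture is of the moment at which its call begins: read the wrist's pose just before it. camera_params takes no time and is no camera call; for the wrist camera it gives the pose at the moment of the call.
- ctrl.finish_job(): hands the job in; it is judged then, once.
The state is a dict: "clock": time; "q": joint angles; "joint_velocities": joint speeds; "joint_torque": joint torques, N m; "eef_pos": TCP position; "orientation": TCP orientation; "wrist_force": force on the tool from outside, world axes, zero at the start; "ft_torque": the same for the moment, N m; "gripper_width": finger opening in m; "finger_force": force on a finger pad.
Only numpy, scipy, OpenCV 4.12 (cv2) and the standard library are available. Lean on these libraries where they do the work, as an engineer would, in place of code of your own. Each camera call takes 0.05 s, during which the arm holds its last target. There are 200 camera calls.

## Working session

There is one attempt and no reset: what is moved stays moved. The work goes in short steps, Python scripts to look and compute and a shell command to move; the robot and the scene stay as the last step left them, time stands still between calls to the robot, and variables do not carry over. Pictures are saved under pics/ and viewed, at most 10 in all, crops included, and the job is handed in when it is done.

```bash
mkdir -p pics; python3 - <<'E'
from workcell import ctrl,get_image,camera_params
import cv2,numpy as np
for n in("scene","side"):
    im=get_image(n);cv2.imwrite(f"pics/{n}0.png",im[:,:,::-1])
    p=camera_params(n);print(n,p["fx"],p["fy"],p["cx"],p["cy"],p["k1"]);print(np.round(p["T"],3))
s=ctrl.sense();print(s["clock"],s["eef_pos"],np.round(s["orientation"],3),s["wrist_force"])
E
```

```text
scene 503.4677942711491 503.4677942711491 281.2112138228944 211.4894075667178 -0.11017720180115481
[[-0.558  0.64  -0.529  1.204]
 [ 0.83   0.418 -0.37   0.558]
 [-0.015 -0.645 -0.764  1.096]
 [ 0.     0.     0.     1.   ]]
side 509.10264094854165 509.10264094854165 268.13957978315466 199.937670813267 0.022152034046619144
[[ 0.867 -0.288  0.407  0.014]
 [-0.498 -0.529  0.687 -0.822]
 [ 0.018 -0.798 -0.602  0.872]
 [ 0.     0.     0.     1.   ]]
0.1 [0.24982282 0.59948298 0.23793879] [[-0.923  0.385 -0.   ]
 [ 0.385  0.923 -0.001]
 [-0.    -0.002 -1.   ]] [0.49010582 0.14184388 0.45065809]
```

View pics/scene0.png

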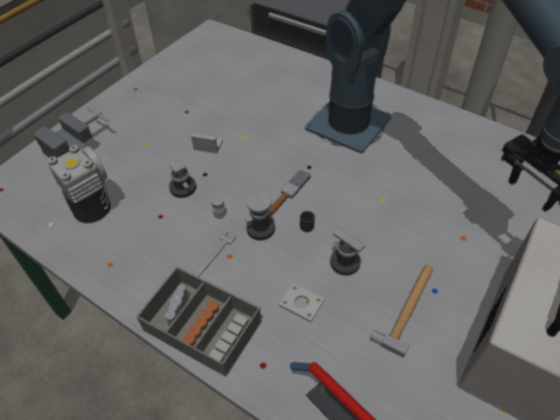

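View pics/side0.png

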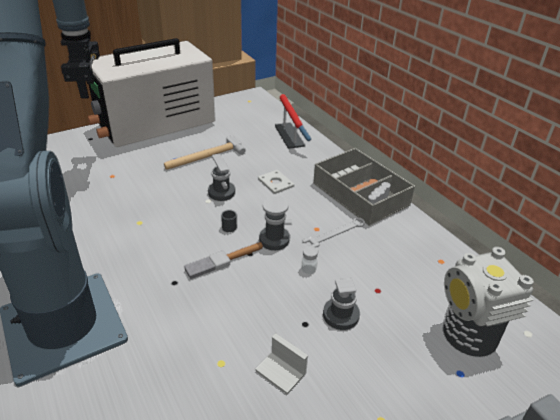

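The scene view shows the bar jack near (347,250), the disc jack near (260,215) and the square jack near (180,180). In the side view they are near (221,175), (275,220) and (342,300). I'll enlarge the heads.

```bash
python3 - <<'E'
import cv2,numpy as np
C={"scene":[(347,248),(260,214),(181,178)],"side":[(221,176),(275,222),(343,300)]}
rows=[]
for n in C:
    im=cv2.imread(f"pics/{n}0.png");r=[]
    for x,y in C[n]:
        c=cv2.resize(im[y-30:y+30,x-30:x+30],(260,260),interpolation=cv2.INTER_NEAREST)
        for k in range(0,60,10):
            cv2.putText(c,str(x-30+k),(int(k*260/60),8),0,.3,(0,0,255));cv2.putText(c,str(y-30+k),(0,int(k*260/60)+8),0,.3,(0,255,255))
        r.append(c)
    rows.append(np.hstack(r))
cv2.imwrite("pics/crop.png",np.vstack(rows))
E
```

```text
(no output)
```

View pics/crop.png

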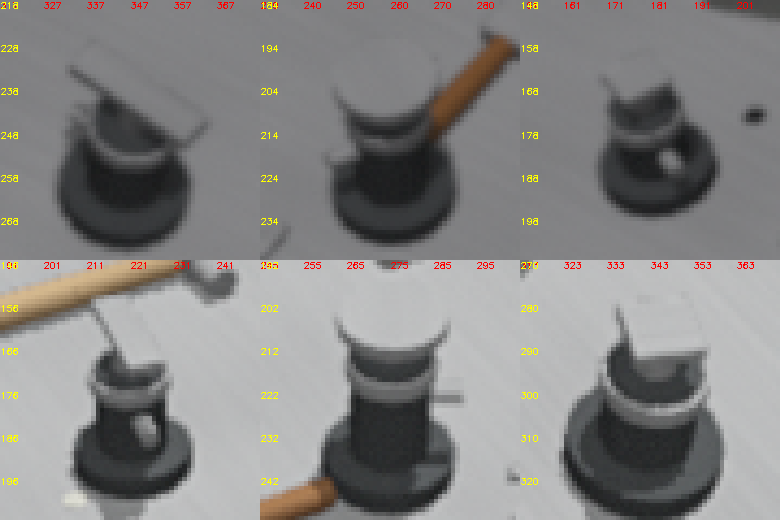

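The crop shows pale head tops above dark sleeves and feet. The bar corners in the scene view are about (332.7,234.2), (337.8,227.2), (365.5,246.2) and (359,251.9). The disc top centre is about (259.3,202). I'll fit the 80 mm feet in both views and cross-check against the heads.

```bash
cat >h.py <<'E'
import cv2,numpy as np
from scipy.optimize import least_squares
from workcell import camera_params
def cast(n,uv,z):
    p=camera_params(n);K=np.array([[p["fx"],0,p["cx"]],[0,p["fy"],p["cy"]],[0,0,1]])
    q=cv2.undistortPoints(np.array(uv,float).reshape(-1,1,2),K,np.array([p["k1"],0,0,0.]))[:,0]
    T=p["T"];d=np.c_[q,np.ones(len(q))]@T[:3,:3].T;o=T[:3,3]
    return (o+d*((z-o[2])/d[:,2])[:,None])[:,:2]
E
python3 - <<'E'
from h import *
F={"scene":[(345,262),(260,230),(180,188)],"side":[(221,191),(274,240),(341,316)]}
for n in F:
    im=cv2.imread(f"pics/{n}0.png");g=cv2.cvtColor(im,6);T=camera_params(n)["T"]
    print(n,"table",[int(np.median(g[y-45:y+45,x-45:x+45])) for x,y in F[n]])
    for nm,(x,y) in zip(("bar","disc","square"),F[n]):
        t=np.median(g[y-45:y+45,x-45:x+45])
        m=((g<0.72*t)&(np.ptp(im,axis=2)<25)).astype(np.uint8)
        l,lab=cv2.connectedComponents(m);c=cv2.findContours((lab==lab[y,x]).astype(np.uint8),0,1)[0][0][:,0]
        P=cast(n,c,0.0);c0=cast(n,[(x,y)],0.)[0];v=T[:2,3]-c0;v/=np.linalg.norm(v)
        for it in range(3):
            e=P-c0;a=e@v/np.linalg.norm(e,axis=1);Q=P[(a>0.1)&(abs(np.linalg.norm(e,axis=1)-.04)<.02)]
            r=least_squares(lambda s:np.linalg.norm(Q-s[:2],axis=1)-s[2],[*c0,.04],loss="soft_l1",f_scale=.001)
            c0=r.x[:2]
        r2=least_squares(lambda s:np.linalg.norm(Q-s,axis=1)-.04,c0,loss="soft_l1",f_scale=.001)
        print(nm,np.round(r.x,4),"fixedR",np.round(r2.x,4),len(Q))
b=cast("scene",[(332.7,234.2),(337.8,227.2),(365.5,246.2),(359,251.9)],.108);print("bar",b.round(4),b.mean(0))
print("disc",cast("scene",[(259.3,201.8)],.118),cast("side",[(275.5,207.5)],.118))
# side square corners, crop offset (520,260)
k=lambda x,y:(313+(x-520)/4.333,270+(y-260)/4.333)
print("sq",cast("side",[k(617,305),k(633,350),k(706,350),k(692,295)],.098))
E
```

```text
scene table [129, 129, 129]
bar [0.4996 0.2658 0.0384] fixedR [0.4977 0.2652] 36
disc [0.5287 0.0147 0.0383] fixedR [0.5271 0.0132] 33
square [ 0.5276 -0.2715  0.0397] fixedR [ 0.5274 -0.2718] 31
side table [187, 187, 187]
bar [0.4826 0.243  0.0256] fixedR [0.4878 0.2611] 29
disc [0.5083 0.0039 0.0324] fixedR [0.5142 0.0104] 49
square [ 0.5296 -0.2688  0.0385] fixedR [ 0.5308 -0.2674] 44
bar [[0.5108 0.228 ]
 [0.4847 0.2275]
 [0.499  0.3133]
 [0.5226 0.3081]] [0.50425964 0.26922785]
disc [[0.53013895 0.01935924]] [[0.52339927 0.00214463]]
sq [[ 0.52081062 -0.24956143]
 [ 0.51021897 -0.27695756]
 [ 0.54049509 -0.29364453]
 [ 0.55671604 -0.26173767]]
```

```bash
python3 - <<'E'
from h import *
from workcell import ctrl
print("box",cast("scene",[(462,378),(505,270)],0.),cast("side",[(105,140),(215,123)],0.),cast("side",[(92,57),(105,86),(215,62)],.2))
s=ctrl.sense();R=s["orientation"];p=s["eef_pos"]
for t in [(.499,.267,.17),(.528,.013,.17),(.529,-.270,.17)]:
    print((R.T@(np.array(t)-p)*1000).round(1));p=np.array(t)
E
```

```text
box [[0.6302458  0.64616402]
 [0.28962191 0.63388617]] [[0.29134505 0.71652962]
 [0.66255976 0.65258983]] [[0.34300157 0.93101959]
 [0.31739897 0.68287881]
 [0.69594835 0.70211688]]
[-357.9 -211.    68.3]
[-124.4 -223.3    0.4]
[-109.8 -260.9    0.4]
```

```bash
python3 -m handwheel '[[[-15,-37,0,0,0,0,-1],[-15,-37,0,0,0,0,-1],[-15,-37,0,0,0,0,-1],[-35,-11,0,0,0,0,-1],[-35,-11,0,0,0,0,-1],[-35,-11,0,0,0,0,-1],[-35,-11,0,0,0,0,-1],[-35,-11,0,0,0,0,-1],[-35,-11,0,0,0,0,-1],[-35,-11,0,0,0,0,-1]]]' 20; python3 -m handwheel '[[[-35,-11,0,0,0,0,-1],[-33,-11,0,0,0,0,-1],[0,0,20,0,0,0,-1],[0,0,20,0,0,0,-1],[0,0,20,0,0,0,-1],[0,0,0,0,0,0,-1],[0,0,0,0,0,0,-1]]]'
python3 - <<'E'
from h import *
from workcell import ctrl,get_image
s=ctrl.sense();R=s["orientation"];p=s["eef_pos"];print(p,R.round(3))
print((R.T@(np.array([.499,.267,.12])-p)*1000).round(1))
o=[]
for n,(x,y) in {"scene":(347,230),"side":(221,160)}.items():
    im=get_image(n);cv2.imwrite(f"pics/{n}1.png",im[:,:,::-1]);o.append(cv2.resize(im[y-45:y+45,x-45:x+45,::-1],(390,390),interpolation=2))
w=get_image("wrist");cv2.imwrite("pics/a.png",np.hstack(o));cv2.imwrite("pics/w1.png",w[:,:,::-1])
E
```

```text
clock: 1.1
eef_pos: [0.4462, 0.3137, 0.2385]
orientation: [[-0.923, 0.384, -0.0], [0.384, 0.923, -0.0], [0.0, -0.0, -1.0]]
wrist_force: [0.1, 0.7, 0.7]
gripper_width: 0.0103
finger_force: 0.0
clock: 1.8
eef_pos: [0.4996, 0.2684, 0.1788]
orientation: [[-0.923, 0.385, -0.001], [0.385, 0.923, -0.0], [0.0, -0.001, -1.0]]
wrist_force: [0.5, -0.7, 0.4]
gripper_width: 0.0007
finger_force: 0.0
[0.49956264 0.26839165 0.17877699] [[-0.923  0.385 -0.001]
 [ 0.385  0.923 -0.   ]
 [ 0.    -0.001 -1.   ]]
[-0.  -1.5 58.8]
```

View pics/a.png

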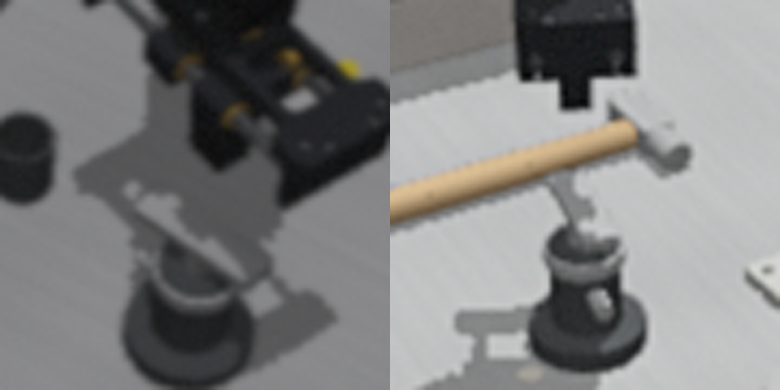

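View pics/w1.png

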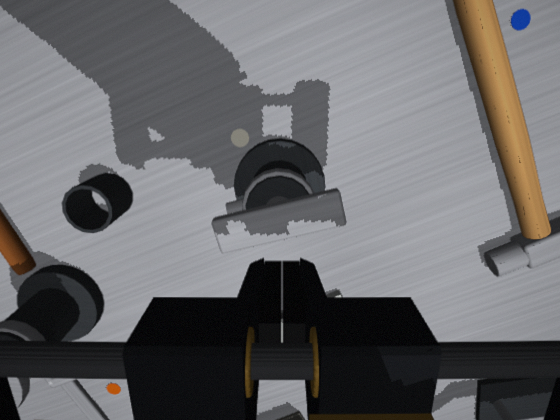

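The tips are over the bar jack. In the wrist picture the bar spans about (213,221), (340,188), (346,220), (224,252). I'll cast that as a check.

```bash
python3 - <<'E'
from h import *
T=camera_params("wrist")["T"];print(T.round(3))
b=cast("wrist",[(213,221),(340,188),(346,220),(224,252)],.108);print(b.round(4),b.mean(0))
print(cast("wrist",[(282,262)],.179), [np.linalg.norm(b[i]-b[i-1]).round(4) for i in range(4)])
E
```

```text
[[ 0.385  0.876  0.292  0.425]
 [ 0.923 -0.366 -0.119  0.3  ]
 [ 0.002  0.315 -0.949  0.326]
 [ 0.     0.     0.     1.   ]]
[[0.4828 0.2291]
 [0.4935 0.3105]
 [0.5147 0.3069]
 [0.505  0.2262]] [0.49899926 0.26817581]
[[0.49307492 0.27182815]] [np.float64(0.0223), np.float64(0.0822), np.float64(0.0215), np.float64(0.0813)]
```

```bash
python3 -m handwheel '[[[0,0,20,0,0,0,-1],[0,0,20,0,0,0,-1],[0,0,15,0,0,0,-1],[0,0,5,0,0,0,-1],[0,0,2,0,0,0,-1],[0,0,0,0,0,0,-1]]]'; python3 -m handwheel '[[[0,0,1.5,0,0,0,-1],[0,0,1.5,0,0,0,-1],[0,0,1.5,0,0,0,-1],[0,0,1.5,0,0,0,-1],[0,0,1.5,0,0,0,-1],[0,0,1.5,0,0,0,-1],[0,0,1.5,0,0,0,-1]]]'
```

```text
clock: 2.55
eef_pos: [0.5001, 0.2686, 0.1172]
orientation: [[-0.923, 0.385, 0.001], [0.385, 0.923, 0.0], [-0.0, 0.001, -1.0]]
wrist_force: [-0.9, 0.2, 0.5]
gripper_width: 0.0004
finger_force: 0.0
clock: 3.25
eef_pos: [0.4997, 0.2685, 0.1063]
orientation: [[-0.923, 0.385, -0.0], [0.385, 0.923, 0.0], [0.0, 0.0, -1.0]]
wrist_force: [-0.1, -0.5, 4.3]
gripper_width: 0.0003
finger_force: 1.9
```

Contact at about z = 0.107 with 4 N, as expected. I'll press 7 mm more to reach about 0.099, then lift off.

```bash
python3 -m handwheel '[[[0,0,1.5,0,0,0,-1],[0,0,1.5,0,0,0,-1],[0,0,1.5,0,0,0,-1],[0,0,1.5,0,0,0,-1],[0,0,1,0,0,0,-1],[0,0,0,0,0,0,-1]]]'
```

```text
clock: 3.85
eef_pos: [0.4997, 0.2685, 0.099]
orientation: [[-0.923, 0.385, 0.0], [0.385, 0.923, -0.0], [-0.0, -0.0, -1.0]]
wrist_force: [-0.1, 0.1, 1.7]
gripper_width: 0.0007
finger_force: 0.4
```

```bash
python3 -m handwheel '[[[0,0,-3,0,0,0,-1],[0,0,-7,0,0,0,-1],[0,0,-20,0,0,0,-1],[0,0,-30,0,0,0,-1],[0,0,-20,0,0,0,-1],[0,0,0,0,0,0,-1]]]'; python3 -m handwheel '[[[-20,-36,0,0,0,0,-1],[-21,-38,0,0,0,0,-1],[-21,-38,0,0,0,0,-1],[-21,-38,0,0,0,0,-1],[-21,-38,0,0,0,0,-1],[-20,-37,0,0,0,0,-1],[0,0,0,0,0,0,-1],[0,0,0,0,0,0,-1],[0,0,0,0,0,0,-1]]]'
python3 - <<'E'
from h import *
from workcell import ctrl,get_image
w=get_image("wrist");cv2.imwrite("pics/w2.png",w[:,:,::-1])
E
```

```text
clock: 4.45
eef_pos: [0.5016, 0.2695, 0.1825]
orientation: [[-0.923, 0.385, 0.005], [0.385, 0.923, 0.003], [-0.003, 0.005, -1.0]]
wrist_force: [-1.0, 0.2, 0.2]
gripper_width: 0.0002
finger_force: 0.0
clock: 5.35
eef_pos: [0.5273, 0.0146, 0.1788]
orientation: [[-0.924, 0.383, -0.001], [0.383, 0.924, 0.001], [0.001, 0.0, -1.0]]
wrist_force: [1.2, -0.2, -0.6]
gripper_width: 0.0009
finger_force: 0.0
```

View pics/w2.png

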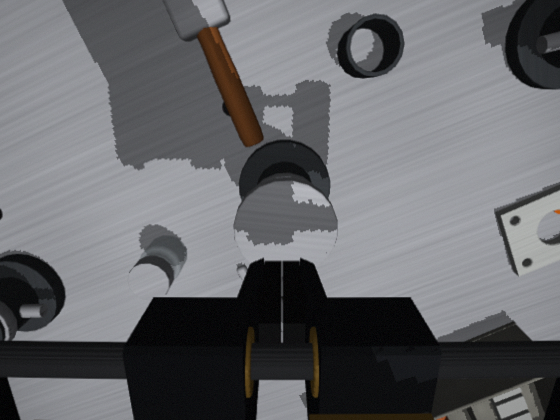

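The disc head spans columns 234–338 with its far edge at row 181 and its centre near (286,229), just ahead of the tips.

```bash
python3 - <<'E'
from h import *
from workcell import ctrl
b=cast("wrist",[(234,229),(338,229),(286,181)],.118);c=b[:2].mean(0);print(b.round(4),c,np.linalg.norm(b[0]-b[1]),np.linalg.norm(b[2]-c),ctrl.sense()["eef_pos"])
E
```

```text
[[ 0.5165 -0.012 ]
 [ 0.5406  0.0462]
 [ 0.5009  0.0284]] [0.5285136  0.01709472] 0.06294874851659696 0.029862492227332983 [0.52737853 0.01489395 0.17891045]
```

```bash
python3 -m handwheel '[[[0,2,20,0,0,0,-1],[0,0,15,0,0,0,-1],[0,0,8,0,0,0,-1],[0,0,5,0,0,0,-1],[0,0,2,0,0,0,-1],[0,0,0,0,0,0,-1]]]'; python3 -m handwheel '[[[0,0,1.5,0,0,0,-1],[0,0,1.5,0,0,0,-1],[0,0,1.5,0,0,0,-1],[0,0,1.5,0,0,0,-1],[0,0,1.5,0,0,0,-1],[0,0,1.5,0,0,0,-1],[0,0,1.5,0,0,0,-1]]]'
```

```text
clock: 6.0
eef_pos: [0.5286, 0.0152, 0.1294]
orientation: [[-0.923, 0.384, 0.0], [0.384, 0.923, 0.0], [-0.0, 0.0, -1.0]]
wrist_force: [0.8, -0.9, -0.8]
gripper_width: 0.0003
finger_force: 0.0
clock: 6.7
eef_pos: [0.5284, 0.0149, 0.1186]
orientation: [[-0.923, 0.385, -0.0], [0.385, 0.923, -0.0], [0.0, -0.0, -1.0]]
wrist_force: [0.1, -0.6, -1.2]
gripper_width: 0.0006
finger_force: 0.0
```

```bash
python3 -m handwheel '[[[0,0,1.5,0,0,0,-1],[0,0,1.5,0,0,0,-1],[0,0,1.5,0,0,0,-1],[0,0,1.5,0,0,0,-1],[0,0,1.5,0,0,0,-1],[0,0,1,0,0,0,-1]]]';python3 -m handwheel '[[[0,0,0.8,0,0,0,-1],[0,0,0,0,0,0,-1]]]'
```

```text
clock: 7.3
eef_pos: [0.5284, 0.0149, 0.1101]
orientation: [[-0.923, 0.385, -0.0], [0.385, 0.923, -0.0], [-0.0, -0.0, -1.0]]
wrist_force: [-1.9, 0.1, 3.2]
gripper_width: 0.0006
finger_force: 1.8
clock: 7.5
eef_pos: [0.5284, 0.0149, 0.1092]
orientation: [[-0.923, 0.385, -0.0], [0.385, 0.923, -0.0], [0.0, -0.0, -1.0]]
wrist_force: [-0.1, -0.2, 0.7]
gripper_width: 0.0006
finger_force: 0.6
```

```bash
python3 -m handwheel '[[[0,0,-3,0,0,0,-1],[0,0,-7,0,0,0,-1],[0,0,-20,0,0,0,-1],[0,0,-25,0,0,0,-1],[0,0,-10,0,0,0,-1],[0,0,0,0,0,0,-1]]]'; python3 -m handwheel '[[[-15,-37,0,0,0,0,-1],[-16,-38,0,0,0,0,-1],[-16,-38,0,0,0,0,-1],[-16,-38,0,0,0,0,-1],[-16,-38,0,0,0,0,-1],[-16,-38,0,0,0,0,-1],[-15,-36,0,0,0,0,-1],[0,0,0,0,0,0,-1],[0,0,0,0,0,0,-1],[0,0,0,0,0,0,-1]]]'
python3 - <<'E'
from h import *
from workcell import ctrl,get_image
w=get_image("wrist");cv2.imwrite("pics/w3.png",w[:,:,::-1])
E
```

```text
clock: 8.1
eef_pos: [0.5295, 0.015, 0.1759]
orientation: [[-0.923, 0.385, 0.003], [0.385, 0.923, 0.0], [-0.003, 0.002, -1.0]]
wrist_force: [0.3, -0.2, 0.6]
gripper_width: 0.0005
finger_force: 0.0
clock: 9.1
eef_pos: [0.5287, -0.2684, 0.1735]
orientation: [[-0.924, 0.383, -0.001], [0.383, 0.924, 0.002], [0.002, 0.001, -1.0]]
wrist_force: [0.5, 1.3, 0.7]
gripper_width: 0.0005
finger_force: 0.0
```

View pics/w3.png

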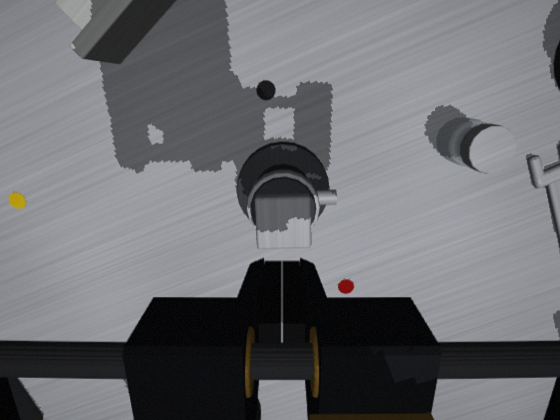

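The square head spans columns 257–311, rows about 195–247, centred near (284,221).

```bash
python3 - <<'E'
from h import *
from workcell import ctrl
b=cast("wrist",[(257,247),(311,247),(309,195),(257,196)],.098);print(b.round(4),b.mean(0),np.linalg.norm(b[0]-b[1]),np.linalg.norm(b[2]-b[1]),ctrl.sense()["eef_pos"])
E
python3 -m handwheel '[[[0,0,20,0,0,0,-1],[0,0,20,0,0,0,-1],[0,0,15,0,0,0,-1],[0,0,8,0,0,0,-1],[0,0,2,0,0,0,-1],[0,0,0,0,0,0,-1]]]'
```

```text
[[ 0.54   -0.2905]
 [ 0.5537 -0.2576]
 [ 0.5199 -0.2459]
 [ 0.5079 -0.2764]] [ 0.53035658 -0.26757391] 0.03561085912580943 0.03575931512386605 [ 0.52892376 -0.2681974   0.17373086]
clock: 9.75
eef_pos: [0.529, -0.27, 0.1096]
orientation: [[-0.923, 0.384, 0.0], [0.384, 0.923, -0.0], [-0.0, 0.0, -1.0]]
wrist_force: [-0.4, -0.0, -0.1]
gripper_width: 0.0004
finger_force: 0.0
```

Centre confirmed: 36 mm square, within 3 mm of the TCP. Pressing now.

```bash
python3 -m handwheel '[[[0,0,1.5,0,0,0,-1],[0,0,1.5,0,0,0,-1],[0,0,1.5,0,0,0,-1],[0,0,1.5,0,0,0,-1],[0,0,1.5,0,0,0,-1],[0,0,1.5,0,0,0,-1],[0,0,1.5,0,0,0,-1],[0,0,1.5,0,0,0,-1],[0,0,1.5,0,0,0,-1]]]';python3 -m handwheel '[[[0,0,1.5,0,0,0,-1],[0,0,1.5,0,0,0,-1],[0,0,1.5,0,0,0,-1],[0,0,1.5,0,0,0,-1],[0,0,0.8,0,0,0,-1],[0,0,0,0,0,0,-1]]]'
```

```text
clock: 10.65
eef_pos: [0.5288, -0.2702, 0.0961]
orientation: [[-0.923, 0.385, 0.0], [0.385, 0.923, 0.0], [-0.0, 0.0, -1.0]]
wrist_force: [-0.9, 1.3, 3.8]
gripper_width: 0.0003
finger_force: 1.9
clock: 11.25
eef_pos: [0.5288, -0.2701, 0.0889]
orientation: [[-0.923, 0.385, -0.0], [0.385, 0.923, -0.0], [0.0, -0.0, -1.0]]
wrist_force: [0.4, 0.1, 1.8]
gripper_width: 0.0003
finger_force: 0.5
```

```bash
python3 -m handwheel '[[[0,0,-3,0,0,0,-1],[0,0,-7,0,0,0,-1],[0,0,-20,0,0,0,-1],[0,0,-30,0,0,0,-1],[0,0,-30,0,0,0,-1],[0,0,-10,0,0,0,-1],[0,0,0,0,0,0,-1],[0,0,0,0,0,0,-1],[0,0,0,0,0,0,-1],[0,0,0,0,0,0,-1]]]'
python3 - <<'E'
from h import *
from workcell import get_image
C={"scene":[(347,248),(260,214),(181,178)],"side":[(221,176),(275,222),(343,300)]}
r=[]
for n in C:
    im=get_image(n)[:,:,::-1]
    r.append(np.hstack([cv2.resize(im[y-30:y+30,x-30:x+30],(260,260),interpolation=2) for x,y in C[n]]))
cv2.imwrite("pics/end.png",np.vstack(r))
E
```

```text
clock: 12.25
eef_pos: [0.5281, -0.2698, 0.1878]
orientation: [[-0.923, 0.385, -0.002], [0.385, 0.923, 0.001], [0.002, -0.0, -1.0]]
wrist_force: [-0.2, 0.1, 0.5]
gripper_width: 0.0005
finger_force: 0.0
```

View pics/end.png

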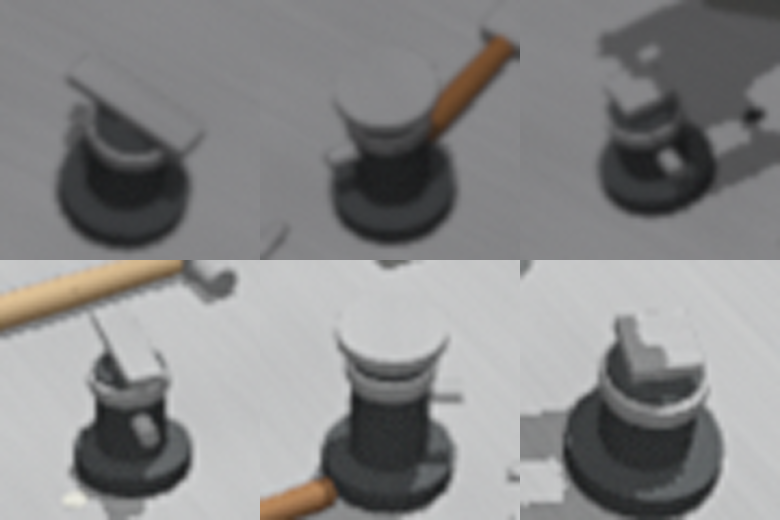

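All three heads are visibly lower and the feet have not moved, so I'm handing in.

```bash
python3 -c "
from workcell import ctrl
print(ctrl.finish_job())"
```

```text
the job is handed in; nothing more can be done
None
```

I pressed all three jack heads about 9 mm down in the order bar, disc, square, with readings under 5 N after each move and the jacks still in place in the last pictures, and handed the job in; no verdict came back.

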